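# Mesh the tape roll with its splined hub and press it home

## Task

The roll of yellow tape is standing too high on its dispenser because the keyways in its core are off the hub's splines. Turn the roll until its white marks line up with the red marks, a push on the orange peg will do, then press it down until it is fully home on the hub. Leave the other things on the bench where they are.

Things in the scene. Friction and masses are not known exactly. Their poses are not given: they have to be found in the camera images.
- hub: Tape dispenser fixed to the bench: teal green disc, 236 mm across, 30 mm high, with a low grey housing at one side. Origin: centre of its underside, z up. A steel post, 60 mm diameter, top 85 mm above the bench, stands in its middle with four splines along the hub's +x, +y, -x, -y; four red marks on the rim, 92 to 116 mm from the axis, show where they are.
- spline_top (a point): Top of the hub's +x spline, 31 mm from the axis and 50 mm above the bench. The splines are 9 mm wide, reach 36 mm from the axis and have roof-shaped tops that guide the roll in when it is within about 5 degrees.
- lift_ring (a joint): Metal ring round the post that carries the roll: 0 raised (start), 0.018 m fully down, when the roll is home. Friction holds it where it is left, with no spring back; it sinks under a downward push of about 4 to 8 N on the roll if the keyways and splines are in line, else the roll is blocked after 2 mm.
- roll: Yellow tape roll on a black spool, about 0.35 kg, loose round the post (2 mm play), resting on the lift ring; turns either way. 176 mm across, 60 mm high to its flange's top; origin on its axis at its underside, z up: 52 mm above the bench at the start, 34 mm when home. Keyways 14 mm wide along its +x, +y, -x, -y, shown by white marks on the flange; any quarter position fits; 20 degrees or more off at the start.
- peg_mid (a point): Half-way up the orange winding peg that stands upright on the flange: 16 mm diameter, 45 mm high, on the roll's +x side 75 mm from its axis (so directly over one white mark's line). This point is 22.5 mm above the top of the flange. A sideways push of 1 to 3 N on it turns the roll, which stops when the push stops.
- press_point (a point): Centre of the top of the blue boss in the middle of the spool: flat, 36 mm across, 4 mm above the top of the flange and 64 mm above the roll's underside. It is joined to the spool by four thin spokes; the place to press the roll down.
- spare_roll: Bystander: spare yellow tape roll lying flat, 100 mm across, 48 high, close to the dispenser. Loose, origin under its centre.
- knife: Bystander: orange box cutter, 130 x 22 x 14 mm, lying close to the dispenser. Loose, origin under its centre.
- gift_box: Bystander: dark green gift box with gold lines, 200 x 150 x 102 mm. Loose, origin under its centre.
- phone: Bystander: black phone lying flat, 150 x 72 x 9 mm. Loose, origin under its centre.
- orange_box: Bystander: plain orange box, 140 x 100 x 60 mm. Loose, origin under its centre.
- red_box: Bystander: red box with a white panel, 110 x 90 x 85 mm. Loose, origin under its centre.
Things that resemble listed ones, but are neither listed nor needed, are in the scene too. Leave any pink or turquoise look-alike of the roll alone.

How it is judged:
By the outcome, as a careful person would: the job done as asked, in the order asked, and still so for the second after the job is handed in, with the robot touching nothing.
It also fails if it takes over 42 s, if anything falls off the work surface, if the arm or the gripper's body presses on something with over 40 N, if the wrist force passes 120 N, or if a joint passes its speed limit or range.

## Robot

A 6-joint arm with a two-finger parallel gripper is mounted at the origin on the work surface. World frame = base frame: x ahead of the robot, y to its left, z up, the work surface at z = 0. Lengths are in m, angles in degrees, forces in N, time in s.
With the tool pointing down it reaches from about 0.35 to 0.875 m from the base axis. Payload 4.2 kg.
Tool frame: the origin (TCP) lies where the fingers leave the gripper's body, on its centre line; the fingertips stand 70 mm ahead of it and the grasp point (between the pads) lies 51 mm ahead of it; z points along the fingers, y is the direction in which the jaws open and shut (so a half turn about z gives the same grasp; the last joint's range is limited). The gripper opens to 87 mm and grips with 3 to 60 N. Pads are 19 mm wide; open, the fingers measure 117 mm over their backs; the gripper's body (75 mm by 190 mm) begins 51 mm behind the grasp point.
Start: joints at [-52.62, 22.042, 0.453, 0, -68.411, -14.817], TCP at [0.24, -0.577, 0.292] pointing down, gripper open.
Joint ranges: [-179.83, 179.83], [-69.29, 118.12], [-61.27, 80.66], [-181.25, 117.63], [-171.15, -9.14], [-177.46, 177.46]. Speed limits (degrees/s): [159.86, 159.86, 180, 180, 180, 180].

## Interface

Orientations are given as a 3x3 rotation matrix whose columns are the frame's x, y, z axes.
In Python, from station import sense, capture, camera_model, finish_job gives the robot as it stands.
- The arm moves only by the shell command python3 -m inch 'ROWS'. ROWS is JSON, a list of rows, each an object with "hand": the closure, from 0 (fully open) to 1 (shut); "slide": the shift along the world's x, y, z in cm, a list of three; "yaw": the turn about the world's z in rad. A call has 1 to 10 rows; each row is the pose to reach, as a shift and turn from the pose commanded when the call began; what a row does not reach only later rows make up. A row lasts 1/8 s, in which the tool goes at most 62.5 mm and 10.7 degrees, less where a joint would pass 70% of its speed; a pose out of reach is approached as far as the arm can. A call with a gripper value outside its range is refused whole. The fingers move at their own pace and stop on an object; the grip force is fixed at half the most. Time passes only in rows, so rows that repeat a pose let the fingers close. It gives the time, the measured TCP pose, the force and the opening at its end, in the units of the state.
- sense(): the state, without advancing time (a new reading comes with each control period).
- capture(name): name is "side" or "top"; returns the picture (420x560x3 uint8, blue, green, red); there is no depth.
- camera_model(name): a dict with "mtx" (3x3 intrinsics, pixels), "xyz" and "orientation" of the camera in the world. Camera axes: x right, y up, looking along -z (the intrinsics and any distortion apply to the point x, -y, -z); pixel columns grow to the right and rows downward; lengths in m; the calibration is good to about 2 mm. A picture is of the moment at which its call begins. camera_model takes no time and is no camera call.
- finish_job(): hands the job in, once; it reports no verdict.
The state is a dict: "time_s": time; "joints": joint angles; "joint_velocities": joint speeds; "effort": joint torques, N m; "tcp_pos": TCP position; "ee_rot": TCP orientation; "wrist_force": force on the tool from outside, world axes, zero at the start; "moment": the same for the moment, N m; "gripper_width": opening from 0.0 (shut) to 1.0 (fully open).
Only numpy, scipy, OpenCV 4.12 (cv2) and the standard library are available. Lean on these libraries where they do the work, as an engineer would, in place of code of your own. Each camera call takes 0.05 s, during which the arm holds its last target. There are 200 camera calls.

## Working session

There is one attempt and no reset: what is moved stays moved. The work goes in short steps, Python scripts to look and compute and a shell command to move; the robot and the scene stay as the last step left them, time stands still between calls to the robot, and variables do not carry over. Pictures are saved under pics/ and viewed, about 8 in all and at most 12, crops included, and the job is handed in when it is done.

```bash
ls; mkdir -p pics; python3 - <<'E'
from station import *
import cv2
for n in ("top","side"):
    cv2.imwrite(f"pics/{n}0.png",capture(n)); m=camera_model(n); print(n,m)
s=sense(); print(s['tcp_pos'],s['ee_rot'],s['wrist_force'],s['time_s'])
E
```

```text
pics
top {'mtx': array([[391.06909287,   0.        , 274.88000719],
       [  0.        , 391.06909287, 216.07372897],
       [  0.        ,   0.        ,   1.        ]]), 'xyz': array([0.39302064, 0.01536694, 1.2963429 ]), 'orientation': array([[ 0.01516902,  0.99822938, -0.05751526],
       [-0.99964145,  0.01640959,  0.02115886],
       [ 0.0220652 ,  0.05717368,  0.99812038]])}
side {'mtx': array([[409.69733169,   0.        , 277.24625196],
       [  0.        , 409.69733169, 206.77761236],
       [  0.        ,   0.        ,   1.        ]]), 'xyz': array([ 0.322298  , -1.18482504,  0.99243111]), 'orientation': array([[ 0.98906177,  0.09363475, -0.11397083],
       [-0.14731038,  0.58767973, -0.79557036],
       [-0.00751468,  0.80365731,  0.59504492]])}
[ 0.23968888 -0.57678701  0.29130999] [[-9.23519768e-01 -3.83549958e-01 -8.17531987e-04]
 [-3.83550815e-01  9.23518207e-01  1.70083872e-03]
 [ 1.02649057e-04  1.88432324e-03 -9.99998219e-01]] [-1.04803115  0.51373892  0.27096574] 0.1
```

View pics/top0.png

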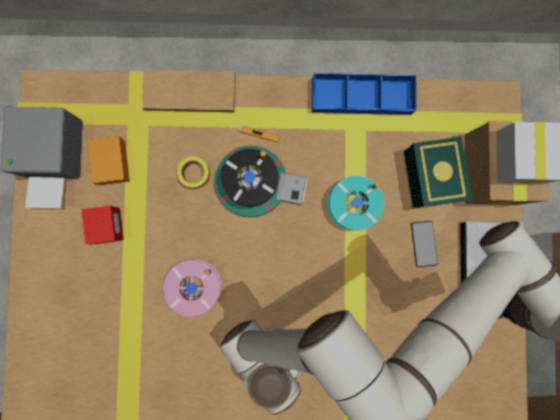

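View pics/side0.png

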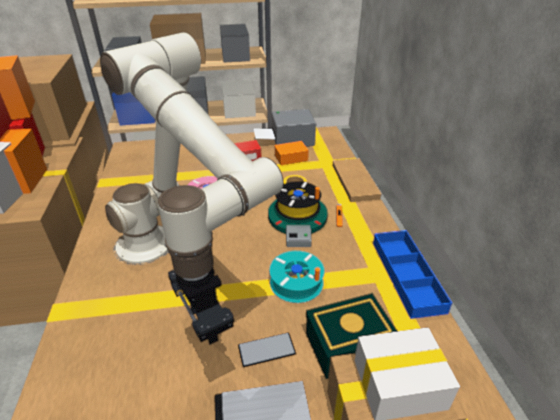

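The target is the black-spool roll on the teal disc, at top (250,178) and side (298,195). The pink and turquoise ones are look-alikes. I'll crop both views enlarged.

```bash
python3 - <<'E'
import cv2,numpy as np
a=cv2.imread('pics/top0.png')[135:225,200:320]; b=cv2.imread('pics/side0.png')[165:255,255:375]
f=lambda i:cv2.resize(i,None,fx=6.6,fy=6.6,interpolation=cv2.INTER_CUBIC)
cv2.imwrite('pics/c_top.png',f(a));cv2.imwrite('pics/c_side.png',f(b))
E
```

```text
(no output)
```

View pics/c_top.png

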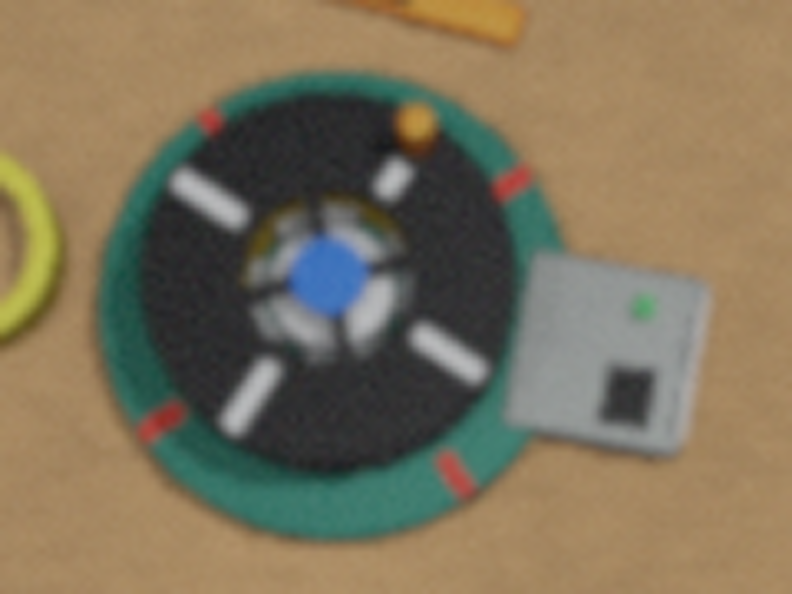

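View pics/c_side.png

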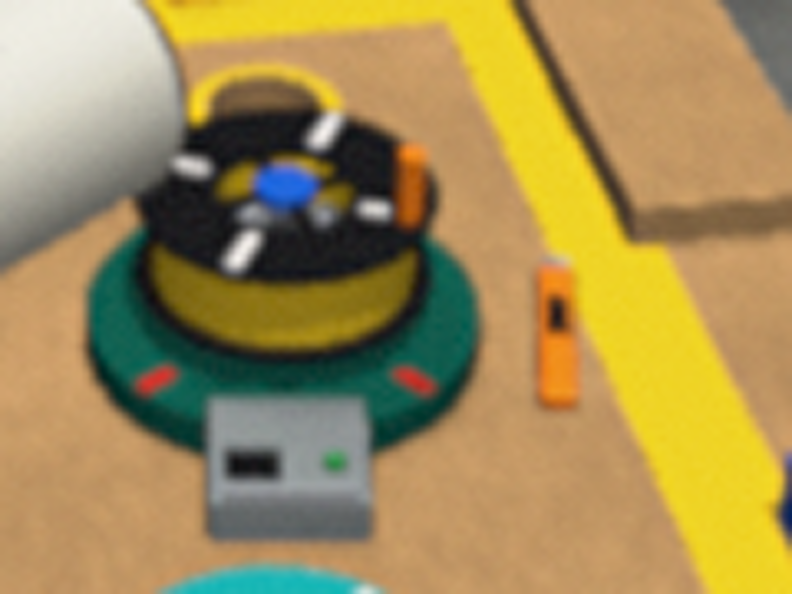

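Top crop: boss at (329,277), peg top (417,122). Red marks at (210,120), (513,183), (457,475) and (161,420); white-mark centres at (209,199), (393,180), (450,353) and (253,397). Side crop: boss (287,187), peg top (411,152).

```bash
cat > h.py <<'E'
import numpy as np,cv2
from station import *
def ray(n,p):
    m=camera_model(n); d=np.linalg.inv(m['mtx'])@[p[0],p[1],1]
    return np.array(m['xyz']),np.array(m['orientation'])@(d*[1,-1,-1])
def onz(n,p,z): o,d=ray(n,p); return (o+d*(z-o[2])/d[2])[:2]
def tri(p,q):
    (o,d),(r,e)=ray('top',p),ray('side',q)
    t=np.linalg.lstsq(np.c_[d,-e],r-o,rcond=None)[0]; A,B=o+d*t[0],r+e*t[1]
    return (A+B)/2,np.linalg.norm(A-B)
T=lambda u,v:((u+.5)/6.6+199.5,(v+.5)/6.6+134.5)
S=lambda u,v:((u+.5)/6.6+254.5,(v+.5)/6.6+164.5)
E
python3 - <<'E'
from h import *
print('boss',tri(T(329,277),S(287,187)));print('peg',tri(T(417,122),S(411,152)))
b=onz('top',T(329,277),.116);p=onz('top',T(417,122),.157);print(b,p,np.linalg.norm(p-b),'pegang',np.degrees(np.arctan2(*(p-b)[::-1])))
R=np.array([onz('top',T(*q),.03) for q in [(210,120),(513,183),(457,475),(161,420)]])
c=R.mean(0);print('hub',c,'x-pt'); 
import itertools
A=R[[0,1]];B=R[[2,3]]
for r in R: d=r-c; print('red',np.linalg.norm(d),np.degrees(np.arctan2(d[1],d[0])))
for q in [(209,199),(393,180),(450,353),(253,397)]:
    d=onz('top',T(*q),.112)-b; print('white',np.linalg.norm(d),np.degrees(np.arctan2(d[1],d[0])))
for n,q,z in [('knife',T(521,20),.014),('spare edge',T(60,240),.048)]: print(n,onz('top',q,z))
E
```

```text
boss (array([0.58156715, 0.069704  , 0.1101149 ]), np.float64(0.0012577670700635165))
peg (array([0.64403672, 0.02980772, 0.15428713]), np.float64(0.0008722344206083569))
[0.58000119 0.06949099] [0.64388324 0.02972661] 0.07524707362178225 pegang -31.90084322680603
hub [0.58274952 0.07005576] x-pt
red 0.10865675054990855 35.873845605781185
red 0.1052216210169776 -55.567792667893
red 0.10572704918793387 -144.51439354810512
red 0.10447229724543317 126.03008895643181
white 0.066722859330474 57.44722336496103
white 0.05450158147929574 -31.593221004940922
white 0.06553808926683041 -120.8919132191739
white 0.06524191726599579 148.52988893923256
knife [ 0.72834701 -0.01993801]
spare edge [0.60644488 0.2034955 ]
```

Peg must go from −31.7° to −54.5°, a clockwise turn of about 23°. I'll straddle the peg with partly closed jaws along the tangent, then push it along the arc.

```bash
python3 -m inch '[{"hand":0.6,"slide":[6,9,0],"yaw":-0.15},{"hand":0.6,"slide":[11,16,0],"yaw":-0.3},{"hand":0.6,"slide":[15,22,0],"yaw":-0.45},{"hand":0.6,"slide":[18,27,0],"yaw":-0.6},{"hand":0.6,"slide":[21.5,32.5,0],"yaw":-0.7},{"hand":0.6,"slide":[25,37.5,0],"yaw":-0.8},{"hand":0.6,"slide":[28,42.5,0],"yaw":-0.948},{"hand":0.6,"slide":[31.5,47.5,0],"yaw":-0.948},{"hand":0.6,"slide":[35,52.5,0],"yaw":-0.948},{"hand":0.6,"slide":[38,57,0],"yaw":-0.948}]'
```

```text
time_s: 1.35
tcp_pos: [0.5869, -0.055, 0.292]
ee_rot: [[-0.85, 0.526, -0.001], [0.526, 0.85, -0.0], [0.0, -0.0, -1.0]]
wrist_force: [0.9, -1.0, -0.0]
gripper_width: 0.402
```

```bash
python3 -m inch '[{"hand":0.6,"slide":[2.4,3.7,0],"yaw":0},{"hand":0.6,"slide":[2.4,3.7,0],"yaw":0},{"hand":0.6,"slide":[2.4,3.7,0],"yaw":0}]'
```

```text
time_s: 1.72
tcp_pos: [0.6097, -0.0202, 0.2916]
ee_rot: [[-0.85, 0.526, -0.002], [0.526, 0.85, -0.0], [0.001, -0.001, -1.0]]
wrist_force: [0.0, 0.2, 0.2]
gripper_width: 0.4
```

```bash
python3 -m inch '[{"hand":0.6,"slide":[3.4,5.0,0],"yaw":0},{"hand":0.6,"slide":[3.4,5.0,0],"yaw":0},{"hand":0.6,"slide":[3.4,5.0,0],"yaw":0}]'; python3 - <<'E'
from h import *
s=capture('side')[150:240,255:375];t=capture('top')[135:225,200:320]
f=lambda i:cv2.resize(i,None,fx=6,fy=6,interpolation=cv2.INTER_CUBIC)
cv2.imwrite('pics/s1.png',f(s))
E
```

```text
time_s: 2.1
tcp_pos: [0.6435, 0.0289, 0.2921]
ee_rot: [[-0.85, 0.527, -0.001], [0.527, 0.85, -0.0], [0.001, -0.001, -1.0]]
wrist_force: [-0.8, -0.5, 0.4]
gripper_width: 0.4
```

View pics/s1.png

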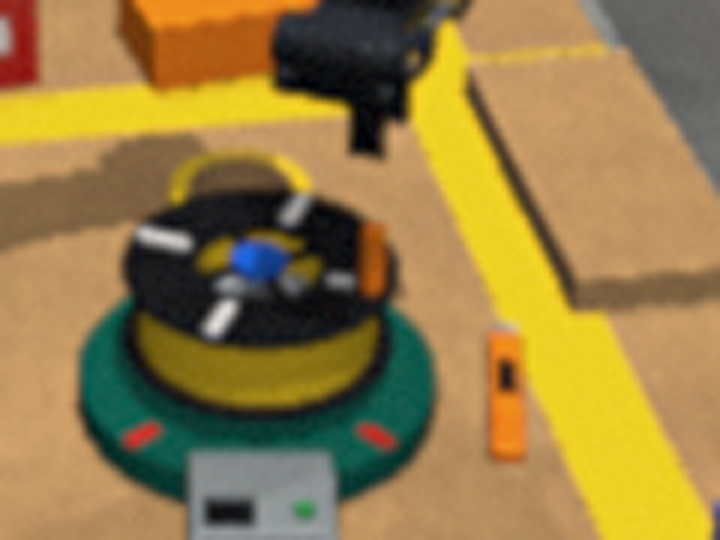

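The side view shows the fingers at crop (368,150), directly above the peg at (372,228). I'll descend so the tips sit about 15 mm above the flange.

```bash
python3 -m inch '[{"hand":0.6,"slide":[0.05,0.1,-4],"yaw":0},{"hand":0.6,"slide":[0.05,0.1,-7],"yaw":0},{"hand":0.6,"slide":[0.05,0.1,-9.5],"yaw":0},{"hand":0.6,"slide":[0.05,0.1,-9.5],"yaw":0},{"hand":0.6,"slide":[0.05,0.1,-9.5],"yaw":0}]'
python3 - <<'E'
import numpy as np
c=np.array([.5815,.0698]);P=lambda a:c+.075*np.array([np.cos(np.radians(a)),np.sin(np.radians(a))])
s=np.array([.644,.030])
for off in (0,.0095):
  for a in (-31.9,-36,-41,-46,-51,-54.5):
    t=np.array([np.sin(np.radians(a)),-np.cos(np.radians(a))]) # clockwise tangent
    print(off,a,np.round((P(a)+off*t-s)*100,2),np.round(np.radians(a+31.7),3))
E
```

```text
time_s: 2.82
tcp_pos: [0.6452, 0.0305, 0.1988]
ee_rot: [[-0.85, 0.527, 0.002], [0.527, 0.85, 0.0], [-0.002, 0.001, -1.0]]
wrist_force: [0.7, -0.5, -0.1]
gripper_width: 0.393
0 -31.9 [0.12 0.02] -0.003
0 -36 [-0.18 -0.43] -0.075
0 -41 [-0.59 -0.94] -0.162
0 -46 [-1.04 -1.42] -0.25
0 -51 [-1.53 -1.85] -0.337
0 -54.5 [-1.89 -2.13] -0.398
0.0095 -31.9 [-0.38 -0.79] -0.003
0.0095 -36 [-0.74 -1.2 ] -0.075
0.0095 -41 [-1.21 -1.66] -0.162
0.0095 -46 [-1.72 -2.07] -0.25
0.0095 -51 [-2.27 -2.45] -0.337
0.0095 -54.5 [-2.67 -2.68] -0.398
```

```bash
python3 -m inch '[{"hand":0.6,"slide":[-0.2,-0.4,0],"yaw":0},{"hand":0.6,"slide":[-0.4,-0.8,0],"yaw":0},{"hand":0.6,"slide":[-0.74,-1.2,0],"yaw":-0.075},{"hand":0.6,"slide":[-1.2,-1.65,0],"yaw":-0.16},{"hand":0.6,"slide":[-1.45,-1.87,0],"yaw":-0.2},{"hand":0.6,"slide":[-1.7,-2.07,0],"yaw":-0.25},{"hand":0.6,"slide":[-2.0,-2.27,0],"yaw":-0.3},{"hand":0.6,"slide":[-2.25,-2.45,0],"yaw":-0.34},{"hand":0.6,"slide":[-2.25,-2.45,0],"yaw":-0.34},{"hand":0.6,"slide":[-2.25,-2.45,0],"yaw":-0.34}]'; python3 - <<'E'
from h import *
cv2.imwrite('pics/s2r.png',capture('side'));cv2.imwrite('pics/t2r.png',capture('top'))
f=lambda i:cv2.resize(i,None,fx=6.6,fy=6.6,interpolation=cv2.INTER_CUBIC)
cv2.imwrite('pics/s2.png',f(cv2.imread('pics/s2r.png')[165:255,255:375]))
E
```

```text
time_s: 4.08
tcp_pos: [0.6226, 0.0066, 0.1979]
ee_rot: [[-0.627, 0.779, 0.002], [0.779, 0.627, 0.0], [-0.001, 0.001, -1.0]]
wrist_force: [1.4, 0.5, 1.1]
gripper_width: 0.402
```

View pics/s2.png

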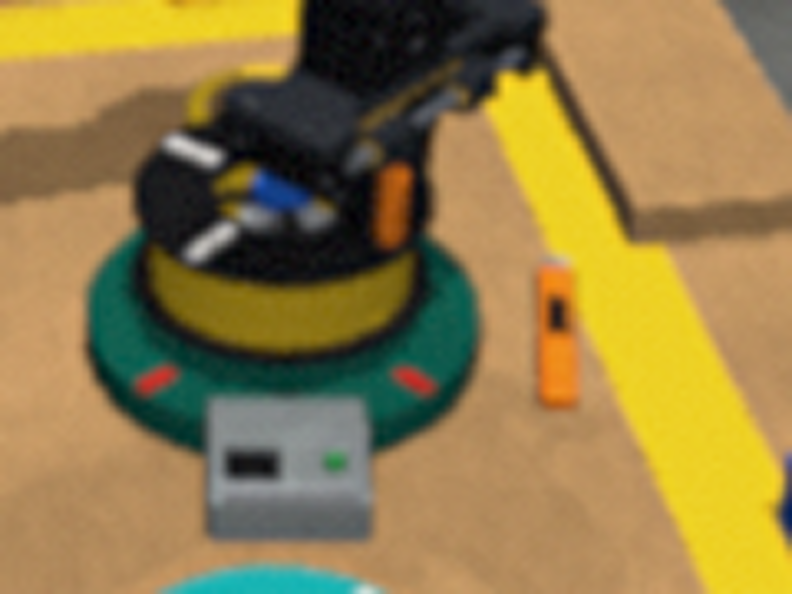

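Side crop: white marks at (165,140)-(220,160) and (190,258)-(235,228), peg base about (388,245). Red marks at (157,380) and (414,381). Computing angles in this view.

```bash
python3 - <<'E'
from h import *
ang=lambda d:np.degrees(np.arctan2(d[1],d[0]))
c=onz('side',S(287,187),.116);print(c)
for q in [(194,150),(212,243),(375,209),(243,250),(192,167),(325,131)]:
    d=onz('side',S(*q),.112)-c;print('white (2 now, then before)',q,np.linalg.norm(d),ang(d))
h=np.array([.5825,.070])
for q in [(157,380),(414,381)]:
    d=onz('side',S(*q),.03)-h;print('red',np.linalg.norm(d),ang(d))
d=onz('side',S(395,172),.157)-c;print('peg top front',ang(d),np.linalg.norm(d))
E
```

```text
[0.58048016 0.06140986]
white (2 now, then before) (194, 150) 0.06876259628097103 131.23883367987324
white (2 now, then before) (212, 243) 0.06535889509418893 -140.37854254316795
white (2 now, then before) (375, 209) 0.05197762804618295 -27.179834166986552
white (2 now, then before) (243, 250) 0.06150589512352563 -124.07787977611534
white (2 now, then before) (192, 167) 0.0601413705555329 145.07154188360516
white (2 now, then before) (325, 131) 0.06850254525507052 60.020273950841904
red 0.1076562574580604 -143.03555544722784
red 0.10588536288755185 -56.70954996607634
peg top front -47.46727691981841 0.07250541605253505
```

Measured turn is about 15–16°, so roughly 6° remains. I'll push 5° more, back off, lift and step aside for a clear top view.

```bash
python3 -m inch '[{"hand":0.6,"slide":[-0.3,-0.17,0],"yaw":-0.045},{"hand":0.6,"slide":[-0.57,-0.33,0],"yaw":-0.087},{"hand":0.6,"slide":[-0.57,-0.33,0],"yaw":-0.087},{"hand":0.6,"slide":[-0.57,-0.33,0],"yaw":-0.087},{"hand":0.6,"slide":[-0.0,0.0,0],"yaw":-0.087},{"hand":0.6,"slide":[0,0,0],"yaw":-0.087},{"hand":0.6,"slide":[0,0,4],"yaw":-0.087},{"hand":0.6,"slide":[0,0,8],"yaw":-0.087},{"hand":0.6,"slide":[0,0,10],"yaw":-0.087}]'
python3 -m inch '[{"hand":1,"slide":[-4,-5,0],"yaw":0},{"hand":1,"slide":[-8,-10,0],"yaw":0},{"hand":1,"slide":[-11,-14,0],"yaw":0},{"hand":1,"slide":[-12,-17,0],"yaw":0},{"hand":1,"slide":[-12,-17,0],"yaw":0}]'; python3 - <<'E'
from h import *
cv2.imwrite('pics/s3r.png',capture('side'));cv2.imwrite('pics/t3r.png',capture('top'))
f=lambda i:cv2.resize(i,None,fx=6.6,fy=6.6,interpolation=cv2.INTER_CUBIC)
cv2.imwrite('pics/t3.png',f(cv2.imread('pics/t3r.png')[135:225,200:320]))
E
```

```text
time_s: 5.3
tcp_pos: [0.6225, 0.0065, 0.2995]
ee_rot: [[-0.556, 0.831, 0.002], [0.831, 0.556, 0.0], [-0.001, 0.002, -1.0]]
wrist_force: [0.2, 0.6, 0.1]
gripper_width: 0.4
time_s: 5.92
tcp_pos: [0.5009, -0.165, 0.2972]
ee_rot: [[-0.553, 0.833, -0.001], [0.833, 0.553, 0.0], [0.001, -0.001, -1.0]]
wrist_force: [-0.2, 0.4, 0.4]
gripper_width: 0.018
```

View pics/t3.png

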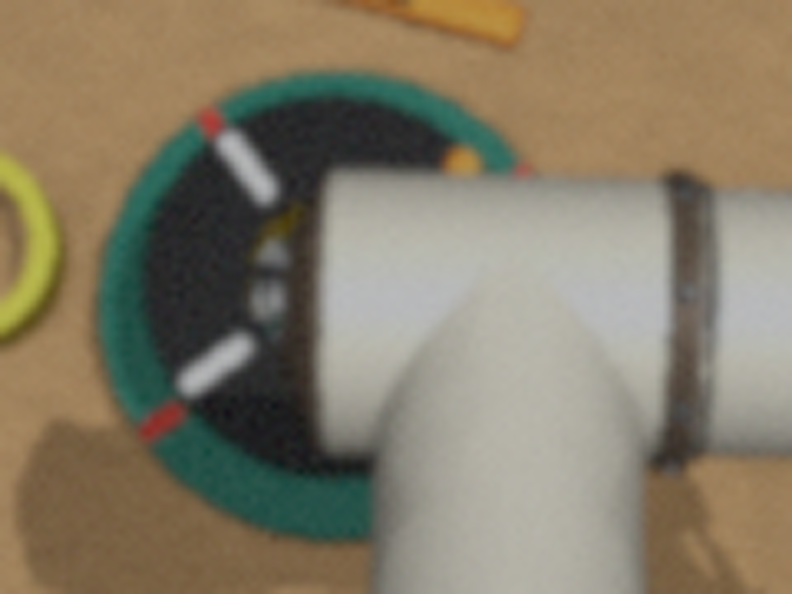

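Top crop: white mark centres (247,167) and (217,366), nearly in line with the reds at (210,120) and (161,420).

```bash
python3 - <<'E'
from h import *
b=onz('top',T(329,277),.116)
for q in [(247,167),(217,366)]:
    d=onz('top',T(*q),.112)-b; print(np.linalg.norm(d),np.degrees(np.arctan2(d[1],d[0])), 'mod',np.degrees(np.arctan2(d[1],d[0]))%90)
W=np.array([onz('top',T(*q),.112) for q in [(222,135),(270,198),(188,387),(247,345)]])
for i in (0,2): d=W[i]-W[i+1]; print('dir',np.degrees(np.arctan2(d[1],d[0]))%90)
s=sense();print(s['tcp_pos'],(np.array([.581,.0697])-s['tcp_pos'][:2])*100)
E
```

```text
0.06435967692983194 37.33006919180984 mod 37.33006919180984
0.06573380010047715 129.26194942809857 mod 39.261949428098575
dir 38.14320181564715
dir 36.745501690241156
[ 0.50209046 -0.16340111  0.29700763] [ 7.89095414 23.31011106]
```

About 2–3° remains, which is within the 5° capture range. Moving over the boss with the fingers shut.

```bash
python3 -m inch '[{"hand":1,"slide":[1.5,4.6,0],"yaw":0},{"hand":1,"slide":[3.2,9.5,0],"yaw":0},{"hand":1,"slide":[5,14.5,0],"yaw":0},{"hand":1,"slide":[6.5,19,0],"yaw":0},{"hand":1,"slide":[7.9,23.3,0],"yaw":0},{"hand":1,"slide":[7.9,23.3,-3],"yaw":0},{"hand":1,"slide":[7.9,23.3,-6],"yaw":0},{"hand":1,"slide":[7.9,23.3,-9],"yaw":0},{"hand":1,"slide":[7.9,23.3,-9.5],"yaw":0},{"hand":1,"slide":[7.9,23.3,-9.5],"yaw":0}]'
```

```text
time_s: 7.28
tcp_pos: [0.5816, 0.0703, 0.2026]
ee_rot: [[-0.557, 0.83, 0.0], [0.83, 0.557, -0.0], [-0.0, 0.0, -1.0]]
wrist_force: [0.5, 0.6, 0.5]
gripper_width: -0.0
```

Above the boss, about 16 mm to contact. Pressing in small steps.

```bash
python3 -m inch '[{"hand":1,"slide":[0,0,-0.8],"yaw":0},{"hand":1,"slide":[0,0,-1.3],"yaw":0},{"hand":1,"slide":[0,0,-1.6],"yaw":0},{"hand":1,"slide":[0,0,-1.8],"yaw":0},{"hand":1,"slide":[0,0,-2.0],"yaw":0},{"hand":1,"slide":[0,0,-2.2],"yaw":0},{"hand":1,"slide":[0,0,-2.2],"yaw":0}]'
python3 -m inch '[{"hand":1,"slide":[0,0,-0.2],"yaw":0},{"hand":1,"slide":[0,0,-0.4],"yaw":0},{"hand":1,"slide":[0,0,-0.4],"yaw":0}]'
```

```text
time_s: 8.15
tcp_pos: [0.5812, 0.0695, 0.1803]
ee_rot: [[-0.556, 0.831, 0.0], [0.831, 0.556, -0.0], [-0.0, 0.0, -1.0]]
wrist_force: [-1.3, -1.4, 4.8]
gripper_width: 0.011
time_s: 8.52
tcp_pos: [0.5813, 0.0695, 0.1763]
ee_rot: [[-0.556, 0.831, 0.0], [0.831, 0.556, -0.0], [-0.0, 0.0, -1.0]]
wrist_force: [-1.0, -0.7, 4.0]
gripper_width: 0.006
```

The roll is past the 2 mm block and sinking under 4–5 N, so it is keyed in. Continuing to the stop.

```bash
python3 -m inch '[{"hand":1,"slide":[0,0,-0.2],"yaw":0},{"hand":1,"slide":[0,0,-0.4],"yaw":0},{"hand":1,"slide":[0,0,-0.6],"yaw":0},{"hand":1,"slide":[0,0,-0.7],"yaw":0},{"hand":1,"slide":[0,0,-0.8],"yaw":0},{"hand":1,"slide":[0,0,-0.8],"yaw":0}]'
```

```text
time_s: 9.28
tcp_pos: [0.5815, 0.0696, 0.1686]
ee_rot: [[-0.556, 0.831, 0.001], [0.831, 0.556, 0.0], [-0.0, 0.001, -1.0]]
wrist_force: [-1.5, -0.8, 4.8]
gripper_width: 0.006
```

```bash
python3 -m inch '[{"hand":1,"slide":[0,0,-0.1],"yaw":0},{"hand":1,"slide":[0,0,-0.15],"yaw":0},{"hand":1,"slide":[0,0,-0.2],"yaw":0},{"hand":1,"slide":[0,0,-0.2],"yaw":0}]'
```

```text
time_s: 9.78
tcp_pos: [0.5815, 0.0696, 0.1681]
ee_rot: [[-0.556, 0.831, 0.002], [0.831, 0.556, -0.0], [-0.001, 0.001, -1.0]]
wrist_force: [-4.4, -0.2, 10.9]
gripper_width: 0.005
```

The force rose and motion stopped at 0.168, the expected home height. One slightly firmer press to confirm, then retreat and look.

```bash
python3 -m inch '[{"hand":1,"slide":[0,0,-0.15],"yaw":0},{"hand":1,"slide":[0,0,-0.2],"yaw":0},{"hand":1,"slide":[0,0,-0.2],"yaw":0}]'; python3 -m inch '[{"hand":1,"slide":[0,0,1],"yaw":0},{"hand":1,"slide":[0,0,6],"yaw":0},{"hand":1,"slide":[0,0,12],"yaw":0},{"hand":1,"slide":[-4,-4,13],"yaw":0},{"hand":1,"slide":[-7,-8.5,13],"yaw":0},{"hand":1,"slide":[-10,-13,13],"yaw":0},{"hand":1,"slide":[-12,-18,13],"yaw":0},{"hand":1,"slide":[-14,-23,13],"yaw":0},{"hand":1,"slide":[-16,-28,13],"yaw":0},{"hand":1,"slide":[-17,-32,13],"yaw":0}]'; python3 -m inch '[{"hand":1,"slide":[-4,-5,0],"yaw":0},{"hand":1,"slide":[-7,-9,0],"yaw":0},{"hand":1,"slide":[-8,-13,0],"yaw":0},{"hand":1,"slide":[-8,-16,0],"yaw":0},{"hand":1,"slide":[-8,-16,0],"yaw":0}]'; python3 - <<'E'
from h import *
s,t=capture('side'),capture('top')
f=lambda i:cv2.resize(i,(400,300),interpolation=cv2.INTER_CUBIC)
a=np.vstack([np.hstack([f(t[135:225,200:320]),f(s[165:255,255:375])]),np.hstack([f(t),f(s)])])
cv2.imwrite('pics/end.png',a)
E
```

```text
time_s: 10.15
tcp_pos: [0.5816, 0.0696, 0.168]
ee_rot: [[-0.557, 0.83, 0.002], [0.83, 0.557, -0.0], [-0.002, 0.002, -1.0]]
wrist_force: [-8.1, 1.5, 20.8]
gripper_width: 0.012
time_s: 11.4
tcp_pos: [0.4102, -0.252, 0.2938]
ee_rot: [[-0.555, 0.832, 0.0], [0.832, 0.555, 0.0], [0.0, 0.0, -1.0]]
wrist_force: [-0.1, -0.6, 0.0]
gripper_width: 0.003
time_s: 12.02
tcp_pos: [0.331, -0.412, 0.2929]
ee_rot: [[-0.553, 0.833, -0.001], [0.833, 0.553, 0.001], [0.001, -0.0, -1.0]]
wrist_force: [0.1, 0.2, -0.6]
gripper_width: 0.003
```

View pics/end.png

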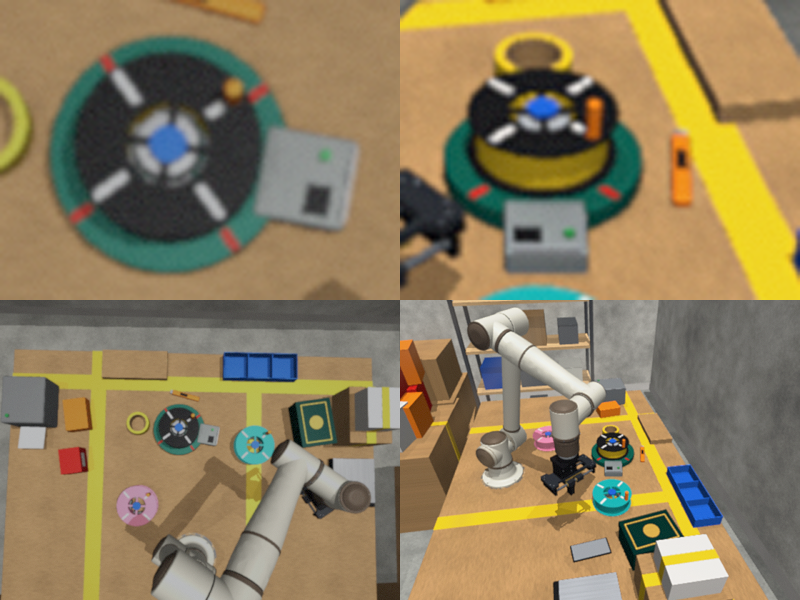

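The white and red marks line up on all four sides in the top crop. The roll sits visibly lower in the side crop, and the bystanders look unmoved. Handing in.

```bash
python3 -c "from station import *;print(finish_job())"
```

```text
the job is handed in; nothing more can be done
None
```

The roll is turned and pressed fully home on the hub, and I handed the job in at about 12 s of the 42 s allowed.

- **Turning:** I pushed the orange peg clockwise with the partly closed jaws, about 20° of the 23° needed. A top view then showed 2–3° remaining, within the splines' 5° guide range, so I went on to press.
- **Pressing:** With the fingers shut on the blue boss, the roll sank under 4–5 N. It stopped at TCP height 0.168 m, the expected home height. Pressing to about 21 N moved it no further.
- **Last checks:** In the final pictures all four white marks line up with the red marks, the roll sits lower, the bystanders look unmoved by eye, and the robot is clear.
- **Disagreement:** At the start, two-view triangulation put the boss at 110 mm, against 116 mm from the text. That is about 6 mm low, probably from the side camera's calibration and my pixel reading. The force and height at the stop settled where home was.

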